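# Set a drill core under seating load with a travelling feed knob

## Robot

A 6-joint arm with a two-finger parallel gripper is mounted at the origin on the work surface; the furniture and walls round the work are solid. World frame = base frame: x ahead of the robot, y to its left, z up, the work surface at z = 0. Lengths are in mm, angles in degrees, forces in N, time in s.
With the tool pointing down it reaches from about 300 to 850 mm from the base axis. Payload 4.2 kg.
Tool frame: the origin (TCP) lies at the very end of the fingers, on their centre line; the grasp point (between the pads) lies 19 mm behind it; z points along the fingers, y is the line along which they close (so a half turn about z gives the same grasp; the last joint's range is limited). The gripper opens to 91 mm and grips with 3 to 60 N. Pads are 32 mm wide; open, the fingers measure 118 mm over their backs; the gripper's body (76 mm by 178 mm) begins 60 mm behind the grasp point.
Start: joints at [67.666, 18.312, 89.639, -0, 72.044, -1.146], TCP at [207.825, 536.145, 213.976] pointing down, gripper open.
Joint ranges: [-177.97, 177.97], [-48.28, 115.42], [12.27, 149.76], [-77.06, 257.06], [2.81, 150.46], [-146.56, 146.56]. Speed limits (degrees/s): [147.25, 147.25, 180, 180, 180, 180].

## Interface

Orientations are given as [roll, pitch, yaw] about the fixed x, y, z axes, in that order (R = Rz(yaw) Ry(pitch) Rx(roll)).
In Python, from workcell import env, eyes gives the robot as it stands.
- The arm moves only by the tool send_rows, never from a script. Its argument "targets" is text: rows parted by semicolons, each of 7 numbers parted by spaces: the shift along the tool's x, y, z in m, then the turn, a rotation vector about the tool's x, y, z in degrees, then the opening in per cent of the stroke, from 0 (shut) to 100 (fully open). A call has 1 to 12 rows; each row is the pose to reach, as a shift and turn from the pose commanded when the call began, along the tool's axes at that moment; what a row does not reach only later rows make up. A row lasts 1/12 s, in which the tool goes at most 41.7 mm and 7.16 degrees, less where a joint would pass 70% of its speed; a pose out of reach is approached as far as the arm can. A call with a gripper value outside its range is refused whole. The fingers move at their own pace and stop on an object; "grip_force" is the grip in N (left out, the last holds). Time passes only in rows, so rows that repeat a pose let the fingers close. It gives the time, the measured TCP pose, the force, the opening and the grip force at its end, in the units of the state.
- env.state(): the state, without advancing time (a new reading comes with each control period).
- eyes.grab_frame(name): name is "scene" or "top" or "wrist"; returns a dict with "image" (480x640x3 uint8, blue, green, red), "fovy" (degrees; the focal length in pixels is half the picture's height over the tangent of half this angle, whatever the lens; pixels are square), "cx", "cy" (the principal point, pixels), "eye" and "attitude" of the camera in the world. Camera axes: x right, y up, looking along -z (the intrinsics and any distortion apply to the point x, -y, -z); pixel columns grow to the right and rows downward; lengths in mm; the calibration is good to about 2 mm. A picture is of the moment at which its call begins. There is no depth.
- env.job_done(): hands the job in; it is judged then, once.
The state is a dict: "time_s": time; "qpos": joint angles; "qvel": joint speeds; "effort": joint torques, N m; "ee_pos": TCP position; "ee_rot": TCP orientation; "force": force on the tool from outside, world axes, zero at the start; "torque": the same for the moment, N m; "gripper_width": finger opening in mm; "gripper_force": force on a finger pad.
Only numpy, scipy, OpenCV 4.12 (cv2) and the standard library are available. Lean on these libraries where they do the work, as an engineer would, in place of code of your own. Each camera call takes 0.05 s, during which the arm holds its last target. There are 200 camera calls.

## Task

Lay the short drill core that lies beside the loading frame on the frame's bed, between the two jaws and crosswise, so that the jaws face its round side. Then turn the black feed knob clockwise, going along with the carriage that it sits on, until the core is pinched between the pad and the fixed jaw with a seating load of about 12 N (anything from 6 to 20 N will do, and it must never exceed 25 N), and let go. Leave the other things on the worktop where they are.

Things in the scene. Friction and masses are not known exactly. Their poses are not given: they have to be found in the camera images.
- frame: Loading frame, fixed to the worktop: grey base plate 325 x 130 x 12 mm with a steel bed, two guide rods, a fixed jaw at one end and a sliding carriage at the other. Origin on the worktop under the middle of the bed; +x is the feed direction, from the carriage to the fixed jaw; z up. The plate spans x -240 to +85 mm. The jaws end 90 mm, the knob 113 mm above the worktop.
- bed (a point): Point on the flat steel bed (70 mm wide in y, x -65 to +50 mm, open at both y sides so that fingers have room at a core's ends), 22 mm above the worktop; axes as the frame's. The fixed jaw's upright steel face, 70 mm wide, 30 to 90 mm above the worktop, stands 50 mm from here in +x; bolted by hand, it may be 3 mm nearer or farther, which no pose shows.
- pad_face (a point): Middle of the upright face of the pressure pad, 65.5 mm above the worktop (60 mm wide, 30 to 90 mm above the worktop). The core goes between it and the fixed jaw's face, about 104 to 117 mm apart at the start. Axes as the frame's; it travels in the frame's +x with the carriage.
- pad: The steel pressure pad, 10 x 60 x 60 mm, in front of the carriage on a stiff spring (6 N per mm, so 12 N is 2 mm or 0.17 rad of the knob past contact with the pinched core). Origin under the pad's face, on the worktop's level. The load is the force between this pad and the core; rolling the core up to the jaw takes next to none.
- feed_knob (a joint): Angle of the feed knob, rad, 0 to 4.5, clockwise from above; starts at 0 to 0.6. Each rad drives carriage, knob and pad 12 mm in the frame's +x. Friction of 0.3 N m opposes turning; each newton on the core adds 0.012. When a slow turn is stopped and held, most friction fades and the load is felt: a rise of about 0.13 N m over the readings before contact means 12 N. It stays where it is left.
- knob_grip (a point): Middle of the grip of the feed knob, on its vertical axis, 102 mm above the worktop (11 mm below the knob's top). The grip is an upright black bar, 50 mm long (point x), 16 mm wide (point y) and 34 mm high, above a round flange 54 mm in diameter whose top is 79 to 81 mm above the worktop. Axes turn with the knob; z up. At knob angle 0 the bar points along the frame's x.
- core_mid (a point): Middle of the core to load. Axes as the body's.
- core: The core to load: dark asphalt drill core with light stones, the short one that lies on its round side near the fixed-jaw end of the frame; about 87 mm in diameter, 50 mm long, 0.7 kg. y runs along its axis, from flat end to flat end; x and z turn as it rolls. Origin on its round side. It can be gripped across its flat ends from above. On the bed its middle is about 44 mm above the bed.
- scissors: Bystander: scissors with black rings, 170 mm long.
- dowel: Bystander: wooden dowel, 110 mm long, 26 mm thick.
- core_a: Bystander: upright core, 86 mm in diameter, 38 mm high; origin under its middle.
- core_b: Bystander: upright core, 86 mm in diameter, 57 mm high; origin under its middle.
- core_c: Bystander: upright core, 86 mm in diameter, 49 mm high; origin under its middle.

How it is judged:
By the outcome, as a careful person would: the job done as asked, in the order asked, and still so for the second after the job is handed in, with the robot touching nothing.
It also fails if it takes over 72 s, if anything falls off the work surface, if the arm or the gripper's body presses on something with over 40 N, if the wrist force passes 120 N, or if a joint passes its speed limit or range.

## Working session

There is one attempt and no reset: what is moved stays moved. The work goes in short steps, Python scripts to look and compute and a tool call to move; the robot and the scene stay as the last step left them, time stands still between calls to the robot, and variables do not carry over. Pictures are saved under pics/ and viewed, at most 10 in all, crops included, and the job is handed in when it is done.

Besides the shell and the picture viewer there is one more tool, called after "Call:" as name(argument=value, ...), one argument or row to a line, values as JSON. send_rows: Moves the arm, as the interface text tells. Its arguments: {"type":"object","properties":{"targets":{"type":"string"},"grip_force":{"type":"number"}},"required":["targets"]}

```bash
ls; mkdir -p pics
python3 - <<'E'
from workcell import env, eyes
import cv2, numpy as np
for n in ("scene","top"):
    f=eyes.grab_frame(n); cv2.imwrite(f"pics/{n}0.png",f["image"])
    print(n,{k:v for k,v in f.items() if k!="image"})
    np.save(f"pics/{n}0.npy",f,allow_pickle=True)
print(env.state())
E
```

```text
pics
scene {'fovy': 50.0570314933166, 'cx': 324.176005173141, 'cy': 241.90938423203005, 'eye': array([ -85.15500477, 1098.16477067,  515.30471644]), 'attitude': array([ 6.80732795e+01,  2.39611672e-02, -1.49333455e+02])}
top {'fovy': 50.17818524708366, 'cx': 322.5400220191841, 'cy': 235.7430448994428, 'eye': array([ 288.04185625,  216.53155706, 1233.88688403]), 'attitude': array([  7.65575035,  -0.87096347, -89.29718235])}
{'time_s': 0.1, 'qpos': array([ 6.76660691e+01,  1.83489095e+01,  8.96980109e+01, -1.94672649e-03,
        7.20416722e+01, -1.14643978e+00]), 'qvel': array([ 0.12527133, -0.12133353, -0.14738154,  0.0228862 ,  0.00553168,
       -0.02063226]), 'effort': array([ 9.46608270e-04, -4.13330698e+01, -2.32509023e+01,  7.28985504e-02,
        4.21117223e-02, -3.83256690e-05]), 'ee_pos': array([207.66956186, 535.73210695, 213.20451576]), 'ee_rot': array([-1.79911388e+02,  7.80399079e-05,  1.58813111e+02]), 'force': array([ 0.52287699, -0.26985208, -0.64608887]), 'torque': array([-0.00046788, -0.0115113 ,  0.00852982]), 'gripper_force': 0.0, 'gripper_width': 90.7997122886733}
```

View pics/top0.png

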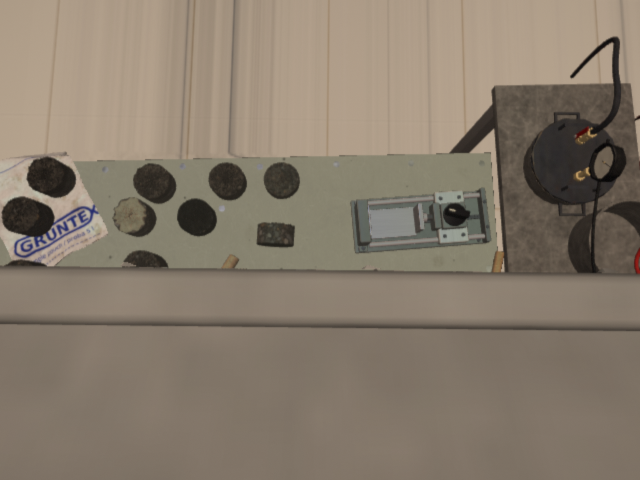

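View pics/scene0.png

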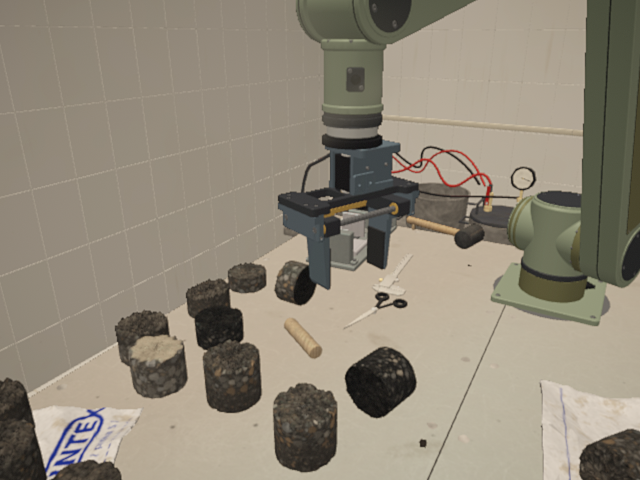

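The top view shows the short core at about (276,234), with its axis along the image rows. The frame is at (352–494, 188–252), with its fixed jaw at the left (col 360) and the knob at (456,213). The scene view shows the core at (295,283), the dowel at (303,337), the scissors at (385,300) and a second dark core lying down at (380,380), which is not the one to load.

```bash
cat > h.py <<'E'
import numpy as np, cv2
from scipy.spatial.transform import Rotation as R
def cam(f):
    return f["eye"], R.from_euler("xyz",f["attitude"],degrees=True).as_matrix(), 240/np.tan(np.radians(f["fovy"]/2))
def ray(f,uv):
    e,M,fl=cam(f); uv=np.atleast_2d(uv).astype(float)
    d=np.c_[(uv[:,0]-f["cx"])/fl,-(uv[:,1]-f["cy"])/fl,-np.ones(len(uv))]
    return e,d@M.T
def plane(f,uv,z):
    e,d=ray(f,uv); return e+d*((z-e[2])/d[:,2])[:,None]
def proj(f,p):
    e,M,fl=cam(f); q=(np.atleast_2d(p)-e)@M
    return np.c_[f["cx"]+fl*q[:,0]/-q[:,2], f["cy"]-fl*q[:,1]/-q[:,2]]
def load(n): return np.load(f"pics/{n}.npy",allow_pickle=True).item()
def grab(n,tag):
    from workcell import eyes
    f=eyes.grab_frame(n); np.save(f"pics/{tag}.npy",f,allow_pickle=True); return f
E
python3 - <<'E'
from h import *
f=load("top0"); np.set_printoptions(precision=1,suppress=True)
print("core",plane(f,[(276,234),(258,234),(294,234),(276,222),(276,246)],60))
print("plate",plane(f,[(352,200),(357,252),(486,188),(494,241)],12))
print("knob",plane(f,[(456,213)],113)); print("dowel",plane(f,[(230,263)],13))
w=grab("wrist","wrist0"); print(w["eye"],w["attitude"],w["fovy"])
c=cv2.resize(f["image"][170:275,240:505],None,fx=3,fy=3,interpolation=cv2.INTER_CUBIC)
a=cv2.resize(w["image"],(340,255)); o=np.zeros((c.shape[0]+255,800,3),np.uint8); o[:c.shape[0],:c.shape[1]]=c; o[c.shape[0]:,:340]=a
cv2.imwrite("pics/mix1.png",o)
E
```

```text
core [[448.6 308.1  60. ]
 [448.  349.6  60. ]
 [449.2 266.6  60. ]
 [476.6 308.8  60. ]
 [420.7 307.4  60. ]]
plate [[ 541.2  129.4   12. ]
 [ 414.4  116.9   12. ]
 [ 576.2 -198.7   12. ]
 [ 445.6 -214.2   12. ]]
knob [[494.3 -95.5 113. ]]
dowel [[383.8 419.4  13. ]]
[141.4 562.5 384.3] [-14.8  -0.   68.8] 58.426601248466305
```

View pics/mix1.png

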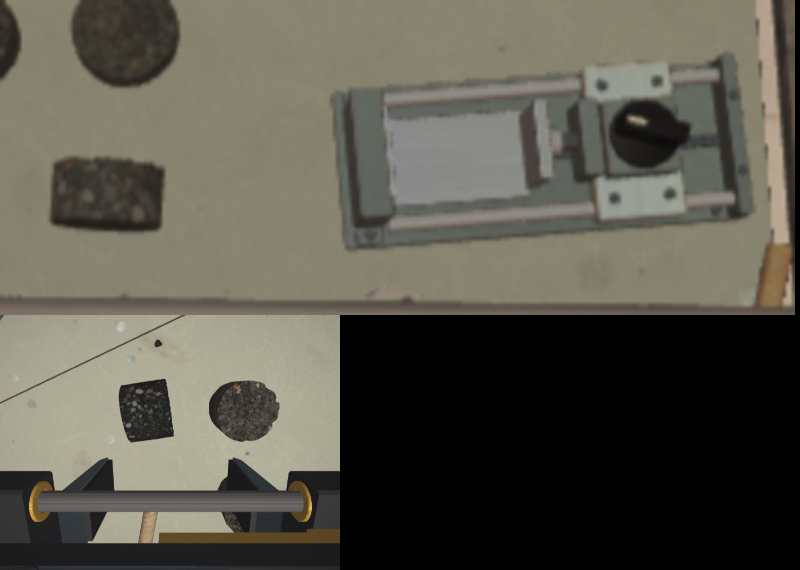

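The crop shows the jaw's inner top edge at about (384,92)–(391,215), the pad's top front edge at about (535,100)–(530,187), and the knob bar pointing right and slightly down. In the wrist view, up is tool +x. I'll refine the core with a mask and the jaw and pad with those edges.

Run:
```python
from h import *
np.set_printoptions(precision=1,suppress=True)
f=load("top0"); im=f["image"]
c=lambda p: np.array(p)/3.+[240,170]-0.33
P=lambda p,z: plane(f,c(p),z)
j=P([(384,92),(391,215)],90); p=P([(535,100),(530,187)],90)
print("jaw",j,np.linalg.norm(j[0]-j[1])); print("pad",p,np.linalg.norm(p[0]-p[1]))
pl=P([(332,94),(348,248),(736,55),(751,213)],12); d=(pl[0]-pl[2]+pl[1]-pl[3])/2
yaw=np.arctan2(d[1],d[0]); u=np.array([np.cos(yaw),np.sin(yaw)]); v=np.array([-u[1],u[0]])
print("plate",pl,np.linalg.norm(d),"yaw",np.degrees(yaw)); o=pl.mean(0)[:2]+77.5*u; print("origin",o)
for n,q in (("jaw",j),("pad",p)): print(n,"in frame",[(x[:2]-o)@np.c_[u,v] for x in q])
g=cv2.cvtColor(im,cv2.COLOR_BGR2GRAY); m=(g<95).astype(np.uint8); m[:205]=0;m[262:]=0;m[:,:245]=0;m[:,310:]=0
n,l,s,ce=cv2.connectedComponentsWithStats(m); k=1+s[1:,4].argmax(); pts=np.argwhere(l==k)[:,::-1]
for z in (45,70,87):
    q=plane(f,pts,z)[:,:2]; print(z,s[k],cv2.minAreaRect(q.astype(np.float32)))
```

```text
jaw [[524.8  99.3  90. ]
 [430.8  94.   90. ]] 94.10471720901637
pad [[520.4 -15.5  90. ]
 [453.6 -10.9  90. ]] 66.95274267527103
plate [[ 538.6  133.5   12. ]
 [ 413.5  120.1   12. ]
 [ 576.1 -196.3   12. ]
 [ 446.3 -204.5   12. ]] 329.04764126457474 yaw 96.12880171515698
origin [485.4  40.2]
jaw in frame [array([ 54.5, -45.5]), array([59.3, 48.5])]
pad in frame [array([-59.2, -28.9]), array([-47.4,  37.1])]
45 [257 222  38  26 875] ((449.98455810546875, 311.1594543457031), (86.83848571777344, 58.15191650390625), 86.77367401123047)
70 [257 222  38  26 875] ((446.5791931152344, 309.1695861816406), (85.012451171875, 56.92905807495117), 86.77363586425781)
87 [257 222  38  26 875] ((444.2635192871094, 307.8165283203125), (83.77075958251953, 56.09756088256836), 86.77364349365234)
```

Call:
send_rows(
  targets="-0.3050 -0.1246 0.074 0 0 71.8 100;-0.3050 -0.1246 0.074 0 0 71.8 100;-0.3050 -0.1246 0.074 0 0 71.8 100;-0.3050 -0.1246 0.074 0 0 71.8 100;-0.3050 -0.1246 0.074 0 0 71.8 100;-0.3050 -0.1246 0.074 0 0 71.8 100;-0.3050 -0.1246 0.074 0 0 71.8 100;-0.3050 -0.1246 0.074 0 0 71.8 100;-0.3050 -0.1246 0.074 0 0 71.8 100;-0.3050 -0.1246 0.074 0 0 71.8 100;-0.3050 -0.1246 0.074 0 0 71.8 100;-0.3050 -0.1246 0.074 0 0 71.8 100",
  grip_force=30,
)

```text
time_s: 1.15
ee_pos: [447.1, 309.5, 139.7]
ee_rot: [-180.0, 0.0, 87.2]
force: [0.5, -0.1, 0.1]
gripper_width: 91.4
gripper_force: 0.0
```

```bash
cat >> h.py <<'E'
def go(pos,yaw):
    "shift (m) and turn (deg) from the present pose, tool pointing down"
    from workcell import env
    s=env.state(); M=R.from_euler("xyz",s["ee_rot"],degrees=True)
    d=M.inv().apply(np.array(pos)-s["ee_pos"])/1000
    t=(M.inv()*R.from_euler("xyz",[180,0,yaw],degrees=True)).as_rotvec(degrees=True)
    print(round(s["time_s"],2),s["ee_pos"].round(1),s["ee_rot"].round(1),"F",s["force"].round(1),"w",round(s["gripper_width"],1)); print("shift",d.round(4),"turn",t.round(1))
E
python3 - <<'E'
from h import *
go([447,309.5,31],87)
f=grab("scene","scene1"); c=cv2.resize(f["image"][180:340,220:420],None,fx=3,fy=3); cv2.imwrite("pics/s1.png",c)
E
```

```text
1.15 [447.1 309.5 139.7] [-180.     0.    87.2] F [ 0.5 -0.1  0.1] w 91.4
shift [-0.000e+00 -1.000e-04  1.087e-01] turn [-0.   0.   0.2]
```

View pics/s1.png

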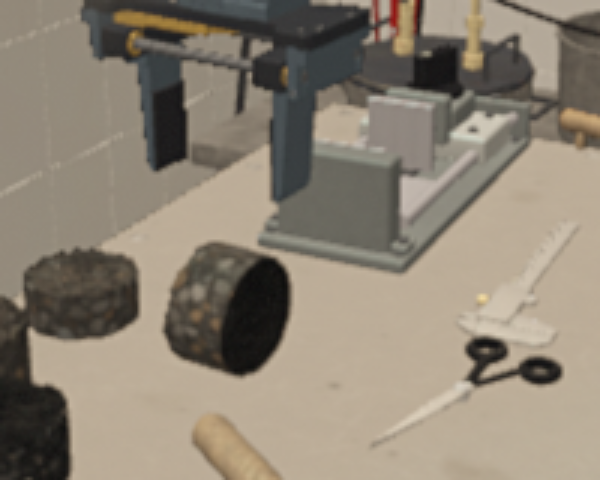

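The open fingers hang over the core, with tips at (165,165) and (285,195) and core ends at columns 165–290, so the fingers straddle it. I'll descend and grip.

Call:
send_rows(
  targets="0 0 0.03 0 0 0 100;0 0 0.06 0 0 0 100;0 0 0.085 0 0 0 100;0 0 0.1 0 0 0 100;0 0 0.108 0 0 0 100;0 0 0.108 0 0 0 100;0 0 0.108 0 0 0 50;0 0 0.108 0 0 0 40;0 0 0.108 0 0 0 40;0 0 0.108 0 0 0 40;0 0 0.108 0 0 0 40;0 0 0.108 0 0 0 40",
  grip_force=30,
)

```text
time_s: 2.2
ee_pos: [447.5, 309.9, 32.5]
ee_rot: [179.9, -0.0, 87.0]
force: [0.9, -0.5, 1.5]
gripper_width: 54.2
gripper_force: 2.3
```

Call:
send_rows(
  targets="0 0 0 0 0 0 30;0 0 0 0 0 0 30;0 0 0 0 0 0 30;0 0 0 0 0 0 30;0 0 0 0 0 0 30;0 0 0 0 0 0 30",
  grip_force=35,
)

```text
time_s: 2.7
ee_pos: [448.6, 310.1, 32.7]
ee_rot: [179.8, -0.1, 87.0]
force: [4.5, -2.0, 5.2]
gripper_width: 49.5
gripper_force: 35.0
```

Call:
send_rows(
  targets="0 0 -0.02 0 0 0 30;0 0 -0.05 0 0 0 30;0 0 -0.085 0 0 0 30;0 0 -0.115 0 0 0 30;0 0 -0.137 0 0 0 30;0 0 -0.137 0 0 0 30",
)

```text
time_s: 3.2
ee_pos: [447.4, 310.8, 171.8]
ee_rot: [179.9, -0.2, 87.0]
force: [0.5, 0.4, -5.7]
gripper_width: 49.9
gripper_force: 35.0
```

Run:
```python
from h import *
go([482.5,43,165],96.1)
f=grab("scene","scene2"); cv2.imwrite("pics/s2.png",cv2.resize(f["image"][100:340,200:460],None,fx=2,fy=2))
```

```text
3.2 [447.4 310.8 171.8] [179.9  -0.2  87. ] F [ 0.5  0.4 -5.7] w 49.9
shift [-0.2656  0.049   0.0059] turn [ 0.2 -0.2 -9.1]
```

View pics/s2.png

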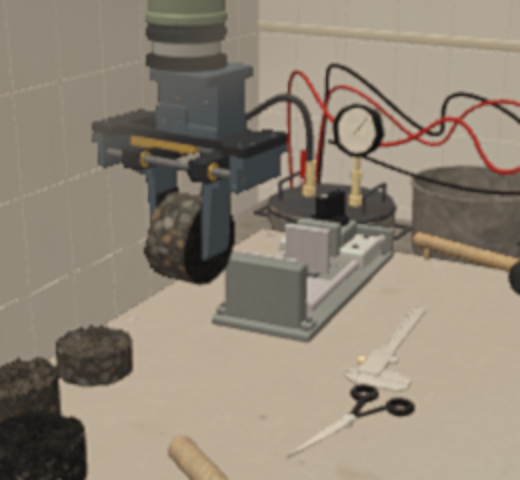

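The core hangs in the grip: left edge (146,250), right edge (236,235), bottom (195,283) in the crop. I'll check those edges against where a core centred in the grip should show.

Run:
```python
from h import *
f=load("scene2"); c=np.array([447.4,310.8,171.8+11])
a=np.radians(np.arange(0,360,3)); ax=np.array([1,-.052,0]); r=np.array([.052,1,0])
P=np.vstack([c+s*25*ax+43.5*(np.cos(a)[:,None]*r+np.sin(a)[:,None]*[0,0,1]) for s in(-1,1)])
q=(proj(f,P)-[200,100])*2; print("L",q[:,0].min(),"R",q[:,0].max(),"top",q[:,1].min(),"bot",q[:,1].max())
```

```text
L 142.40381706669768 R 236.94338377388112 top 188.6649753568534 bot 285.75865824902075
```

Call:
send_rows(
  targets="-0.034 0.0062 0 0 0 -1.2 30;-0.068 0.0125 0 0 0 -2.4 30;-0.102 0.019 0 0 0 -3.6 30;-0.136 0.025 0 0 0 -4.8 30;-0.170 0.031 0 0 0 -6 30;-0.204 0.037 0 0 0 -7.2 30;-0.238 0.044 0.003 0 0 -8.4 30;-0.256 0.048 0.006 0 0 -9.1 30;-0.2656 0.049 0.006 0 0 -9.1 30;-0.2656 0.049 0.006 0 0 -9.1 30;-0.2656 0.049 0.006 0 0 -9.1 30",
)

```text
time_s: 4.17
ee_pos: [480.5, 42.3, 160.9]
ee_rot: [-179.7, -0.1, 96.0]
force: [0.5, 0.4, -6.3]
gripper_width: 49.3
gripper_force: 35.0
```

Run:
```python
from h import *
np.set_printoptions(precision=0,suppress=True)
f=load("scene2"); o=np.array([485.4,40.2]); y=np.radians(96.1); u=np.array([np.cos(y),np.sin(y)]); v=np.array([-u[1],u[0]])
W=lambda x,yy,z: np.r_[o+x*u+yy*v,z]
for n,p in {"pad -30 90":(-53,-30,90),"pad +30 90":(-53,30,90),"pad +30 30":(-53,30,30),"plate c+":(85,65,12),"plate c-":(85,-65,12),"plate far+":(-240,65,12),"jaw in+":(53,47,90),"jaw in-":(53,-47,90)}.items(): print(n,(proj(f,W(*p))-[200,100])*2)
c=f["image"][195:275,300:410]; cv2.imwrite("pics/s2z.png",cv2.resize(c,None,fx=7,fy=7,interpolation=cv2.INTER_CUBIC))
print("zoom: px=300+c/7, row=195+r/7")
```

```text
pad -30 90 [[282. 225.]]
pad +30 90 [[326. 231.]]
pad +30 30 [[324. 275.]]
plate c+ [[310. 333.]]
plate c- [[211. 314.]]
plate far+ [[393. 247.]]
jaw in+ [[308. 259.]]
jaw in- [[235. 248.]]
zoom: px=300+c/7, row=195+r/7
```

View pics/s2z.png

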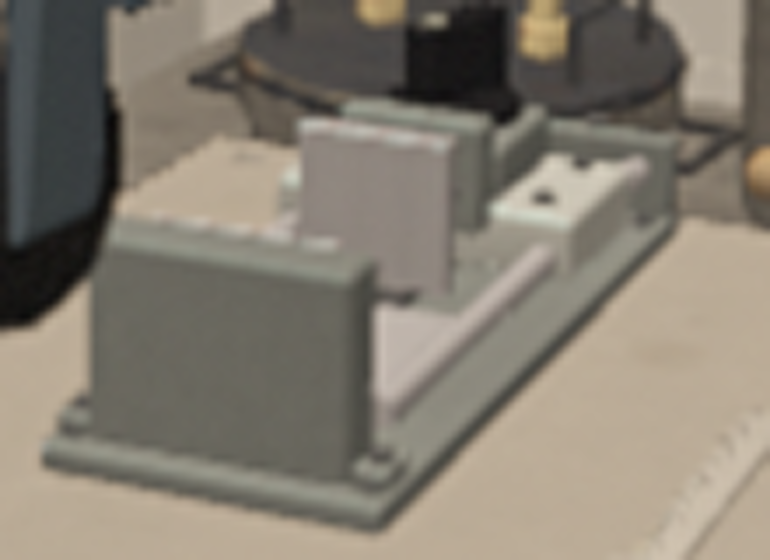

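The edges agree with the top-view estimate to about 3 mm. The light strip on the jaw shows that the steel face sits a few mm in front of the grey block, so I'll place the core about 5 mm further back from the jaw.

Call:
send_rows(
  targets="-0.005 0.002 0 0 0 0 30;-0.005 0.002 0.0 0 0 0 30;-0.005 0.002 0.03 0 0 0 30;-0.005 0.002 0.055 0 0 0 30;-0.005 0.002 0.07 0 0 0 30;-0.005 0.002 0.08 0 0 0 30;-0.005 0.002 0.088 0 0 0 30;-0.005 0.002 0.094 0 0 0 30;-0.005 0.002 0.098 0 0 0 30;-0.005 0.002 0.098 0 0 0 30",
)

```text
time_s: 5.0
ee_pos: [484.7, 37.5, 64.6]
ee_rot: [-180.0, -0.0, 96.1]
force: [-0.6, 0.2, -6.4]
gripper_width: 49.3
gripper_force: 35.0
```

Run:
```python
from h import *
go([481.5,38,57],96.1)
f=grab("scene","scene3"); c=f["image"][140:300,250:430]; cv2.imwrite("pics/s3.png",cv2.resize(c,None,fx=4,fy=4,interpolation=cv2.INTER_CUBIC)[:600])
```

```text
5.0 [484.7  37.5  64.6] [-180.    -0.    96.1] F [-0.6  0.2 -6.4] w 49.3
shift [ 0.0009 -0.0031  0.0076] turn [-0. -0.  0.]
```

View pics/s3.png

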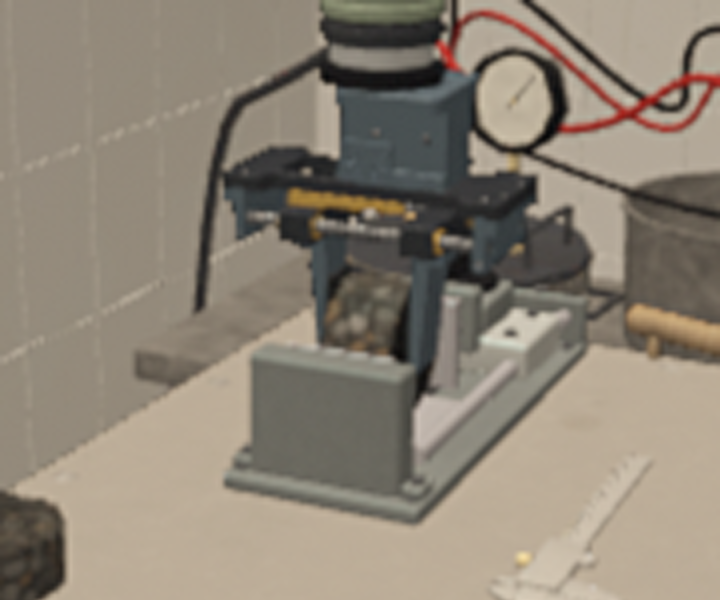

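The core is between the jaws at (330–430, 270–390), clear of the pad's edge at (450,330), and it has touched nothing. I'll lower it the rest of the way.

Call:
send_rows(
  targets="0 0 0.003 0 0 0 30;0 0 0.006 0 0 0 30;0 0 0.008 0 0 0 30;0 0 0.009 0 0 0 30;0 0 0.010 0 0 0 30;0 0 0.010 0 0 0 30",
)

```text
time_s: 5.55
ee_pos: [484.7, 37.2, 54.8]
ee_rot: [-180.0, -0.0, 96.1]
force: [-0.1, 1.1, -5.9]
gripper_width: 49.4
gripper_force: 35.0
```

Call:
send_rows(
  targets="0 0 0.0005 0 0 0 30;0 0 0.001 0 0 0 30;0 0 0.0015 0 0 0 30;0 0 0.0015 0 0 0 30",
)

```text
time_s: 5.88
ee_pos: [484.9, 37.2, 54.6]
ee_rot: [180.0, 0.0, 96.1]
force: [-2.8, -0.6, 5.6]
gripper_width: 49.8
gripper_force: 35.0
```

Call:
send_rows(
  targets="0 0 0 0 0 0 60;0 0 0 0 0 0 65;0 0 0 0 0 0 70;0 0 0 0 0 0 75;0 0 0 0 0 0 75;0 0 0 0 0 0 75;0 0 -0.01 0 0 0 75;0 0 -0.03 0 0 0 75;0 0 -0.06 0 0 0 75;0 0 -0.09 0 0 0 75;0 0 -0.125 0 0 0 75;0 0 -0.15 0 0 0 75",
)

```text
time_s: 6.88
ee_pos: [485.5, 37.2, 206.2]
ee_rot: [179.8, 0.0, 96.1]
force: [1.2, 0.2, -0.3]
gripper_width: 68.6
gripper_force: 0.0
```

Run:
```python
from h import *
go([494,-200,260],96.1)
```

```text
6.88 [485.5  37.2 206.2] [179.8   0.   96.1] F [ 1.2  0.2 -0.3] w 68.6
shift [-0.2368 -0.0166 -0.0538] turn [0.2 0.  0. ]
```

Call:
send_rows(
  targets="-0.2368 -0.0166 -0.054 0 0 0 75;-0.2368 -0.0166 -0.054 0 0 0 75;-0.2368 -0.0166 -0.054 0 0 0 75;-0.2368 -0.0166 -0.054 0 0 0 75;-0.2368 -0.0166 -0.054 0 0 0 75;-0.2368 -0.0166 -0.054 0 0 0 75;-0.2368 -0.0166 -0.054 0 0 0 75;-0.2368 -0.0166 -0.054 0 0 0 75;-0.2368 -0.0166 -0.054 0 0 0 75",
)

```text
time_s: 7.63
ee_pos: [493.1, -199.5, 256.9]
ee_rot: [-179.9, -0.1, 96.1]
force: [0.3, 1.2, 0.2]
gripper_width: 68.0
gripper_force: 0.0
```

Run:
```python
from h import *
f=grab("wrist","w4"); cv2.imwrite("pics/w4.png",f["image"]); print(f["eye"],f["attitude"])
```

```text
[ 486.09952277 -127.80774594  428.11182078] [-14.60649883  -0.03773108   6.03417009]
```

View pics/w4.png

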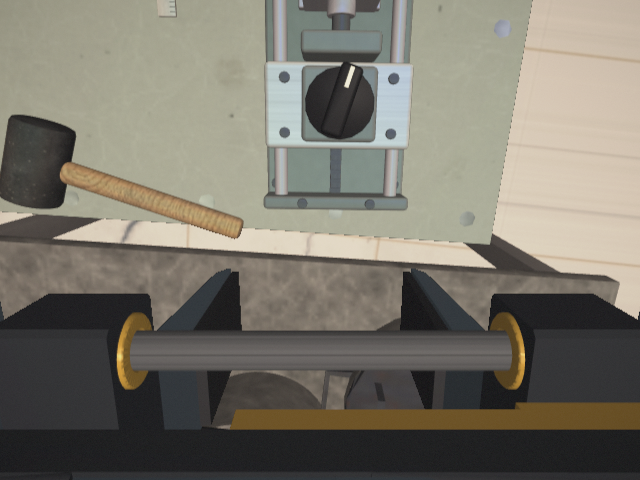

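The wrist view shows the knob: a black flange of about 68 px at (340,102), with its bar running from (332,137) to (352,63) and a white mark at (350,76). The carriage is at (265–412, 62–147).

Run:
```python
from h import *
np.set_printoptions(precision=1,suppress=True)
f=load("w4"); im=f["image"]; g=im.max(2).astype(int)
m=(g<55).astype(np.uint8); m[:55]=0;m[145:]=0;m[:,:298]=0;m[:,385:]=0
m=cv2.morphologyEx(m,cv2.MORPH_CLOSE,np.ones((9,9)))
cs,_=cv2.findContours(m,0,2); c=max(cs,key=cv2.contourArea); print(cv2.contourArea(c),cv2.boundingRect(c),cv2.minEnclosingCircle(c))
l=plane(f,[(306,102),(374,102)],80); print("flange",l,np.linalg.norm(l[0]-l[1]),l.mean(0))
b=plane(f,[(352,63),(332,137)],113); d=b[0]-b[1]; print("bar",b,np.linalg.norm(d),b.mean(0),np.degrees(np.arctan2(d[1],d[0])))
w=plane(f,[(346,87),(353,67)],113); d=w[1]-w[0]; print("mark",w,np.degrees(np.arctan2(d[1],d[0])))
p=plane(f,[(264,209),(407,209)],12); print("plate end",p)
cv2.imwrite("pics/w4z.png",cv2.resize(im[40:220,240:440],None,fx=3,fy=3,interpolation=cv2.INTER_CUBIC))
```

```text
3343.5 (305, 61, 69, 78) ((339.38372802734375, 99.19767761230469), 38.949684143066406)
flange [[ 472.7 -104.4   80. ]
 [ 524.8  -98.9   80. ]] 52.387327502330834 [ 498.7 -101.6   80. ]
bar [[ 502.7  -78.2  113. ]
 [ 494.6 -128.2  113. ]] 50.705620177853476 [ 498.7 -103.2  113. ] 80.80657184349897
mark [[500.5 -93.9 113. ]
 [503.7 -80.6 113. ]] 76.40934535477412
plate end [[ 438.8 -203.2   12. ]
 [ 578.  -188.5   12. ]]
```

View pics/w4z.png

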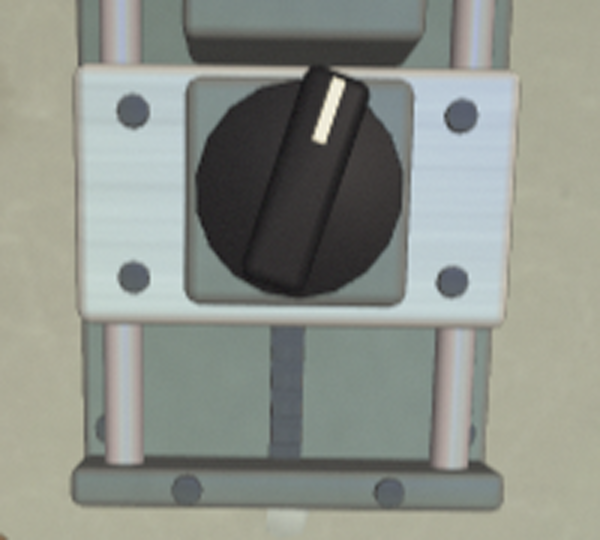

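Run:
```python
from h import *
go([498.7,-102.5,140],79.7)
```

```text
7.68 [ 493.1 -198.9  256.9] [-1.799e+02 -1.000e-01  9.620e+01] F [0.5 1.1 0. ] w 68.6
shift [0.0951 0.016  0.117 ] turn [-0.1 -0.1 16.5]
```

Call:
send_rows(
  targets="0.0951 0.016 0.04 0 0 16.5 55;0.0951 0.016 0.06 0 0 16.5 55;0.0951 0.016 0.08 0 0 16.5 55;0.0951 0.016 0.10 0 0 16.5 55;0.0951 0.016 0.117 0 0 16.5 55;0.0951 0.016 0.13 0 0 16.5 55;0.0951 0.016 0.145 0 0 16.5 55;0.0951 0.016 0.158 0 0 16.5 55;0.0951 0.016 0.166 0 0 16.5 55;0.0951 0.016 0.169 0 0 16.5 55;0.0951 0.016 0.169 0 0 16.5 55",
)

```text
time_s: 8.6
ee_pos: [498.8, -102.8, 87.9]
ee_rot: [-179.9, -0.0, 79.7]
force: [0.7, -0.2, 0.9]
gripper_width: 50.3
gripper_force: 0.0
```

Call:
send_rows(
  targets="0 0 0 0 0 0 30;0 0 0 0 0 0 20;0 0 0 0 0 0 10;0 0 0 0 0 0 5;0 0 0 0 0 0 5;0 0 0 0 0 0 5;0 0 0 0 0 0 5;0 0 0 0 0 0 5;0 0 0 0 0 0 5",
  grip_force=20,
)

```text
time_s: 9.35
ee_pos: [497.6, -103.7, 88.6]
ee_rot: [-179.8, 0.0, 79.6]
force: [-5.3, -0.9, 5.4]
gripper_width: 16.1
gripper_force: 19.7
```

```bash
cat > st.py <<'E'
from workcell import env
import numpy as np
np.set_printoptions(precision=3,suppress=True)
s=env.state(); y=s["ee_rot"][2]; u=np.radians(96.1); o=s["ee_pos"][:2]
d=np.radians(96.1-y)
print(round(s["time_s"],2),"pos",s["ee_pos"].round(1),"yaw",round(y,2),"F",s["force"].round(1),"T",s["torque"],"w",round(s["gripper_width"],1),"q6",s["qpos"][5].round(1),"u in tool: %.3f %.3f"%(np.cos(d),-np.sin(d)))
E
python3 st.py
```

```text
9.35 pos [ 497.6 -103.7   88.6] yaw 79.57 F [-5.3 -0.9  5.4] T [-0.176  1.029 -0.256] w 16.1 q6 -2.6 u in tool: 0.959 -0.285
```

Call:
send_rows(
  targets="0 -0.001 0 0 0 0 5;0 -0.0015 0 0 0 0 5;0 -0.0015 0 0 0 0 5;0 -0.0015 0 0 0 0 5",
  grip_force=50,
)

```text
time_s: 9.68
ee_pos: [497.5, -103.8, 88.6]
ee_rot: [-180.0, 0.0, 79.6]
force: [-3.5, -2.2, 4.6]
gripper_width: 15.4
gripper_force: 49.7
```

```bash
python3 st.py
```

```text
9.68 pos [ 497.5 -103.8   88.6] yaw 79.61 F [-3.5 -2.2  4.6] T [-0.493  0.912 -0.249] w 15.4 q6 -2.6 u in tool: 0.959 -0.284
```

Call:
send_rows(
  targets="0.0006 -0.0002 0 0 0 3 5;0.0012 -0.0004 0 0 0 6 5;0.0018 -0.0005 0 0 0 9 5;0.0024 -0.0007 0 0 0 12 5;0.0030 -0.0009 0 0 0 15 5;0.0036 -0.0011 0 0 0 18 5;0.0042 -0.0012 0 0 0 21 5;0.0048 -0.0014 0 0 0 24 5;0.0054 -0.0016 0 0 0 27 5;0.0060 -0.0018 0 0 0 30 5;0.0060 -0.0018 0 0 0 30 5;0.0060 -0.0018 0 0 0 30 5",
)

```text
time_s: 10.68
ee_pos: [497.2, -97.6, 88.6]
ee_rot: [180.0, 0.0, 49.7]
force: [-3.6, -3.6, 4.9]
gripper_width: 15.8
gripper_force: 49.8
```

```bash
python3 st.py
```

```text
10.68 pos [497.2 -97.6  88.6] yaw 49.67 F [-3.6 -3.6  4.9] T [-0.726  0.857 -0.342] w 15.8 q6 28.0 u in tool: 0.689 -0.725
```

Call:
send_rows(
  targets="0.0004 -0.0005 0 0 0 3 5;0.0009 -0.0009 0 0 0 6 5;0.0013 -0.0014 0 0 0 9 5;0.0017 -0.0018 0 0 0 12 5;0.0022 -0.0023 0 0 0 15 5;0.0026 -0.0027 0 0 0 18 5;0.0030 -0.0032 0 0 0 21 5;0.0035 -0.0036 0 0 0 24 5;0.0039 -0.0041 0 0 0 27 5;0.0043 -0.0046 0 0 0 30 5;0.0043 -0.0046 0 0 0 30 5;0.0043 -0.0046 0 0 0 30 5",
)

```text
time_s: 11.68
ee_pos: [496.7, -91.5, 88.6]
ee_rot: [180.0, -0.0, 19.7]
force: [-4.0, -4.6, 4.8]
gripper_width: 15.8
gripper_force: 49.8
```

```bash
python3 st.py
python3 - <<'E'
from h import *
f=grab("scene","scene5"); c=f["image"][190:290,290:420]; cv2.imwrite("pics/s5.png",cv2.resize(c,None,fx=6,fy=6,interpolation=cv2.INTER_CUBIC))
E
```

```text
11.68 pos [496.7 -91.5  88.6] yaw 19.7 F [-4.  -4.6  4.8] T [-0.825  0.805 -0.32 ] w 15.8 q6 58.6 u in tool: 0.235 -0.972
```

View pics/s5.png

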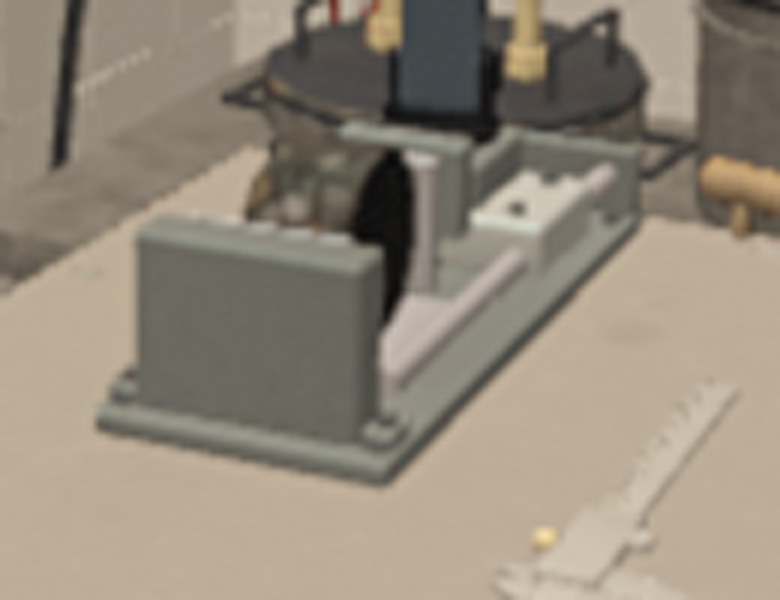

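The core lies crosswise on the bed behind the jaw (jaw top edge at row 235, core at (250–410, 140–330)), and the pad at (430,220) stands close behind it. I'll continue in smaller steps and watch the torque.

Call:
send_rows(
  targets="0.0001 -0.0005 0 0 0 2.5 5;0.0002 -0.0010 0 0 0 5 5;0.0004 -0.0015 0 0 0 7.5 5;0.0005 -0.0020 0 0 0 10 5;0.0006 -0.0025 0 0 0 12.5 5;0.0007 -0.0031 0 0 0 15 5;0.0009 -0.0036 0 0 0 17.5 5;0.0010 -0.0041 0 0 0 20 5;0.0010 -0.0041 0 0 0 20 5;0.0010 -0.0041 0 0 0 20 5;0.0010 -0.0041 0 0 0 20 5;0.0010 -0.0041 0 0 0 20 5",
)

```text
time_s: 12.73
ee_pos: [496.3, -87.5, 88.6]
ee_rot: [180.0, -0.0, -0.3]
force: [-1.9, -5.2, 4.4]
gripper_width: 15.9
gripper_force: 49.8
```

```bash
python3 st.py
```

```text
12.73 pos [496.3 -87.5  88.6] yaw -0.28 F [-1.9 -5.2  4.4] T [-0.87   0.777 -0.247] w 15.9 q6 79.0 u in tool: -0.111 -0.994
```

Call:
send_rows(
  targets="0 -0.0002 0 0 0 1 5;0 -0.0004 0 0 0 2 5;-0.0001 -0.0006 0 0 0 3 5;-0.0001 -0.0008 0 0 0 4 5;-0.0001 -0.0008 0 0 0 4 5;-0.0001 -0.0008 0 0 0 4 5;-0.0001 -0.0008 0 0 0 4 5;-0.0001 -0.0008 0 0 0 4 5",
)

```text
time_s: 13.4
ee_pos: [496.2, -86.7, 88.6]
ee_rot: [179.9, -0.1, -4.2]
force: [-2.4, -4.7, 4.7]
gripper_width: 15.6
gripper_force: 49.9
```

```bash
python3 st.py
```

```text
13.4 pos [496.2 -86.7  88.6] yaw -4.23 F [-2.4 -4.7  4.7] T [-0.835  0.729  0.031] w 15.6 q6 83.1 u in tool: -0.179 -0.984
```

Call:
send_rows(
  targets="0 0 0 0 0 0 5;0 0 0 0 0 0 5;0 0 0 0 0 0 5;0 0 0 0 0 0 5;0 0 0 0 0 0 5;0 0 0 0 0 0 5",
)

```text
time_s: 13.9
ee_pos: [496.3, -86.7, 88.6]
ee_rot: [179.9, -0.1, -4.2]
force: [-2.0, -4.7, 4.2]
gripper_width: 15.6
gripper_force: 49.9
```

```bash
python3 st.py
```

```text
13.9 pos [496.3 -86.7  88.6] yaw -4.23 F [-2.  -4.7  4.2] T [-0.867  0.794 -0.013] w 15.6 q6 83.1 u in tool: -0.179 -0.984
```

```bash
cat > flow.py <<'E'
import sys
from h import *
def roi(f): return cv2.cvtColor(f["image"],cv2.COLOR_BGR2GRAY).astype(np.float32)
a=load(sys.argv[1]); b=grab("scene",sys.argv[2])
A,B=roi(a),roi(b)
# core's visible round side / flat end, pad edge strip, fixed jaw as the reference
for n,(r0,r1,c0,c1) in {"core":(212,229,332,350),"core end":(216,240,350,359),"pad edge":(216,240,358,365),"jaw":(228,262,312,354)}.items():
    x,y=A[r0:r1,c0:c1],B[r0:r1,c0:c1]
    (dx,dy),resp=cv2.phaseCorrelate(x,y,cv2.createHanningWindow((c1-c0,r1-r0),cv2.CV_32F)); print(n,"shift %.2f %.2f resp %.2f meandiff %.2f"%(dx,dy,resp,np.abs(x-y).mean()))
E
python3 flow.py scene5 scene6; python3 flow.py scene6 scene7
```

```text
core shift -0.16 1.35 resp 0.74 meandiff 14.15
core end shift 0.69 0.07 resp 1.05 meandiff 1.05
pad edge shift 0.14 0.06 resp 1.15 meandiff 8.38
jaw shift 0.53 -0.13 resp 1.06 meandiff 0.61
core shift -0.01 -0.07 resp 1.01 meandiff 0.58
core end shift 0.65 -0.01 resp 1.01 meandiff 0.35
pad edge shift -0.10 -0.07 resp 1.00 meandiff 0.39
jaw shift 0.52 0.10 resp 1.02 meandiff 0.48
```

Call:
send_rows(
  targets="0 -0.0001 0 0 0 0.5 5;0 -0.0002 0 0 0 1 5;-0.0001 -0.0003 0 0 0 1.5 5;-0.0001 -0.0004 0 0 0 2 5;-0.0001 -0.0004 0 0 0 2 5;-0.0001 -0.0004 0 0 0 2 5;-0.0001 -0.0004 0 0 0 2 5;-0.0001 -0.0004 0 0 0 2 5",
)

```text
time_s: 14.67
ee_pos: [496.2, -86.3, 88.6]
ee_rot: [179.9, -0.1, -6.2]
force: [-3.2, -4.8, 4.4]
gripper_width: 15.9
gripper_force: 49.9
```

```bash
python3 st.py; python3 flow.py scene7 scene8
```

```text
14.67 pos [496.2 -86.3  88.6] yaw -6.2 F [-3.2 -4.8  4.4] T [-0.839  0.766  0.136] w 15.9 q6 85.1 u in tool: -0.213 -0.977
core shift 0.02 0.17 resp 0.97 meandiff 1.65
core end shift 0.44 0.16 resp 0.98 meandiff 0.46
pad edge shift 0.33 -0.16 resp 0.89 meandiff 2.83
jaw shift 0.49 -0.11 resp 1.02 meandiff 0.49
```

Call:
send_rows(
  targets="0 -0.0001 0 0 0 0.5 5;0 -0.0002 0 0 0 1 5;-0.0001 -0.0003 0 0 0 1.5 5;-0.0001 -0.0004 0 0 0 2 5;-0.0001 -0.0005 0 0 0 2.5 5;-0.0001 -0.0006 0 0 0 3 5;-0.0001 -0.0006 0 0 0 3 5;-0.0001 -0.0006 0 0 0 3 5;-0.0001 -0.0006 0 0 0 3 5;-0.0001 -0.0006 0 0 0 3 5",
)

```text
time_s: 15.55
ee_pos: [496.1, -85.7, 88.6]
ee_rot: [179.9, -0.1, -9.2]
force: [-2.6, -4.4, 4.0]
gripper_width: 16.0
gripper_force: 49.9
```

```bash
python3 st.py; python3 flow.py scene8 scene9
```

```text
15.55 pos [496.1 -85.7  88.6] yaw -9.2 F [-2.6 -4.4  4. ] T [-0.832  0.76   0.059] w 16.0 q6 88.2 u in tool: -0.264 -0.965
core shift -0.03 0.24 resp 1.05 meandiff 2.73
core end shift 0.55 -0.02 resp 0.97 meandiff 0.50
pad edge shift 2.43 -0.42 resp 0.10 meandiff 2.55
jaw shift 0.50 0.09 resp 0.99 meandiff 0.52
```

Call:
send_rows(
  targets="0 -0.0001 0 0 0 0.5 5;-0.0001 -0.0002 0 0 0 1 5;-0.0001 -0.0003 0 0 0 1.5 5;-0.0001 -0.0004 0 0 0 2 5;-0.0001 -0.0005 0 0 0 2.5 5;-0.0002 -0.0006 0 0 0 3 5;-0.0002 -0.0006 0 0 0 3 5;-0.0002 -0.0006 0 0 0 3 5;-0.0002 -0.0006 0 0 0 3 5;-0.0002 -0.0006 0 0 0 3 5",
)

```text
time_s: 16.43
ee_pos: [496.1, -85.1, 88.6]
ee_rot: [179.9, -0.1, -12.2]
force: [-3.1, -5.2, 4.5]
gripper_width: 15.8
gripper_force: 49.9
```

```bash
python3 st.py; python3 flow.py scene9 scene10
```

```text
16.43 pos [496.1 -85.1  88.6] yaw -12.2 F [-3.1 -5.2  4.5] T [-0.839  0.749  0.099] w 15.8 q6 91.2 u in tool: -0.314 -0.949
core shift 0.08 0.26 resp 1.04 meandiff 2.50
core end shift 0.45 0.04 resp 1.04 meandiff 0.62
pad edge shift 0.08 0.21 resp 1.08 meandiff 2.96
jaw shift 0.61 -0.09 resp 1.01 meandiff 0.49
```

Call:
send_rows(
  targets="0 -0.0001 0 0 0 0.5 5;-0.0001 -0.0002 0 0 0 1 5;-0.0001 -0.0003 0 0 0 1.5 5;-0.0001 -0.0004 0 0 0 2 5;-0.0002 -0.0005 0 0 0 2.5 5;-0.0002 -0.0006 0 0 0 3 5;-0.0002 -0.0006 0 0 0 3 5;-0.0002 -0.0006 0 0 0 3 5;-0.0002 -0.0006 0 0 0 3 5;-0.0002 -0.0006 0 0 0 3 5",
)

```text
time_s: 17.32
ee_pos: [496.0, -84.5, 88.6]
ee_rot: [179.9, -0.1, -15.2]
force: [-2.3, -4.4, 4.2]
gripper_width: 15.8
gripper_force: 49.9
```

```bash
python3 st.py; python3 flow.py scene10 scene11
```

```text
17.32 pos [496.  -84.5  88.6] yaw -15.2 F [-2.3 -4.4  4.2] T [-0.826  0.744  0.117] w 15.8 q6 94.3 u in tool: -0.363 -0.932
core shift 0.13 0.04 resp 1.08 meandiff 2.47
core end shift 0.56 0.00 resp 1.00 meandiff 0.56
pad edge shift -0.40 -0.05 resp 1.05 meandiff 2.26
jaw shift 0.39 -0.01 resp 0.99 meandiff 0.48
```

Call:
send_rows(
  targets="0 -0.0001 0 0 0 0.5 5;-0.0001 -0.0002 0 0 0 1 5;-0.0001 -0.0003 0 0 0 1.5 5;-0.0001 -0.0004 0 0 0 2 5;-0.0002 -0.0005 0 0 0 2.5 5;-0.0002 -0.0006 0 0 0 3 5;-0.0002 -0.0006 0 0 0 3 5;-0.0002 -0.0006 0 0 0 3 5;-0.0002 -0.0006 0 0 0 3 5;-0.0002 -0.0006 0 0 0 3 5",
)

```text
time_s: 18.2
ee_pos: [495.9, -83.9, 88.6]
ee_rot: [179.9, -0.1, -18.2]
force: [-2.5, -4.8, 4.2]
gripper_width: 15.9
gripper_force: 49.9
```

```bash
python3 st.py; python3 flow.py scene11 scene12
```

```text
18.2 pos [495.9 -83.9  88.6] yaw -18.2 F [-2.5 -4.8  4.2] T [-0.921  0.725  0.101] w 15.9 q6 97.4 u in tool: -0.411 -0.911
core shift 0.06 0.26 resp 0.97 meandiff 2.39
core end shift 0.65 -0.00 resp 0.96 meandiff 0.65
pad edge shift -0.38 -0.13 resp 0.98 meandiff 1.88
jaw shift 0.50 -0.09 resp 1.05 meandiff 0.48
```

Call:
send_rows(
  targets="0 -0.0001 0 0 0 0.5 5;-0.0001 -0.0002 0 0 0 1 5;-0.0001 -0.0003 0 0 0 1.5 5;-0.0002 -0.0004 0 0 0 2 5;-0.0002 -0.0005 0 0 0 2.5 5;-0.0003 -0.0006 0 0 0 3 5;-0.0003 -0.0006 0 0 0 3 5;-0.0003 -0.0006 0 0 0 3 5;-0.0003 -0.0006 0 0 0 3 5;-0.0003 -0.0006 0 0 0 3 5",
)

```text
time_s: 19.08
ee_pos: [495.9, -83.3, 88.6]
ee_rot: [179.9, -0.1, -21.2]
force: [-2.7, -4.4, 4.1]
gripper_width: 15.9
gripper_force: 49.9
```

```bash
python3 st.py; python3 flow.py scene12 scene13
```

```text
19.08 pos [495.9 -83.3  88.6] yaw -21.2 F [-2.7 -4.4  4.1] T [-0.893  0.769  0.142] w 15.9 q6 100.5 u in tool: -0.459 -0.889
core shift -0.19 0.14 resp 1.06 meandiff 2.94
core end shift 0.73 0.04 resp 0.98 meandiff 0.52
pad edge shift 0.09 0.32 resp 1.00 meandiff 1.77
jaw shift 0.55 0.07 resp 1.03 meandiff 0.48
```

Call:
send_rows(
  targets="0 -0.0001 0 0 0 0.5 5;-0.0001 -0.0002 0 0 0 1 5;-0.0001 -0.0003 0 0 0 1.5 5;-0.0002 -0.0004 0 0 0 2 5;-0.0002 -0.0005 0 0 0 2.5 5;-0.0003 -0.0006 0 0 0 3 5;-0.0003 -0.0006 0 0 0 3 5;-0.0003 -0.0006 0 0 0 3 5;-0.0003 -0.0006 0 0 0 3 5;-0.0003 -0.0006 0 0 0 3 5",
)

```text
time_s: 19.97
ee_pos: [495.8, -82.7, 88.6]
ee_rot: [179.9, -0.1, -24.2]
force: [-2.2, -5.6, 4.2]
gripper_width: 15.8
gripper_force: 49.9
```

```bash
python3 st.py; python3 flow.py scene13 scene14
```

```text
19.97 pos [495.8 -82.7  88.6] yaw -24.19 F [-2.2 -5.6  4.2] T [-0.926  0.701  0.113] w 15.8 q6 103.5 u in tool: -0.504 -0.863
core shift 0.07 0.07 resp 1.05 meandiff 2.88
core end shift 0.56 -0.10 resp 1.01 meandiff 0.61
pad edge shift 0.17 -0.44 resp 0.90 meandiff 1.32
jaw shift 0.40 -0.09 resp 0.99 meandiff 0.50
```

Call:
send_rows(
  targets="0 -0.0001 0 0 0 0.5 5;-0.0001 -0.0002 0 0 0 1 5;-0.0002 -0.0003 0 0 0 1.5 5;-0.0002 -0.0004 0 0 0 2 5;-0.0003 -0.0005 0 0 0 2.5 5;-0.0003 -0.0005 0 0 0 3 5;-0.0003 -0.0005 0 0 0 3 5;-0.0003 -0.0005 0 0 0 3 5;-0.0003 -0.0005 0 0 0 3 5;-0.0003 -0.0005 0 0 0 3 5",
)

```text
time_s: 20.85
ee_pos: [495.8, -82.1, 88.6]
ee_rot: [179.9, -0.1, -27.2]
force: [-2.3, -5.6, 4.8]
gripper_width: 15.7
gripper_force: 49.9
```

```bash
python3 st.py; python3 flow.py scene14 scene15
```

```text
20.85 pos [495.8 -82.1  88.6] yaw -27.19 F [-2.3 -5.6  4.8] T [-0.906  0.758  0.134] w 15.7 q6 106.6 u in tool: -0.549 -0.836
core shift 0.04 0.28 resp 0.99 meandiff 2.49
core end shift 0.41 -0.19 resp 1.02 meandiff 0.79
pad edge shift 0.14 -0.52 resp 1.00 meandiff 1.84
jaw shift 0.64 0.01 resp 1.01 meandiff 0.52
```

Call:
send_rows(
  targets="0 -0.0001 0 0 0 0.5 5;-0.0001 -0.0002 0 0 0 1 5;-0.0002 -0.0003 0 0 0 1.5 5;-0.0002 -0.0004 0 0 0 2 5;-0.0003 -0.0005 0 0 0 2.5 5;-0.0003 -0.0005 0 0 0 3 5;-0.0003 -0.0005 0 0 0 3 5;-0.0003 -0.0005 0 0 0 3 5;-0.0003 -0.0005 0 0 0 3 5;-0.0003 -0.0005 0 0 0 3 5",
)

```text
time_s: 21.73
ee_pos: [495.7, -81.4, 88.6]
ee_rot: [180.0, -0.1, -30.2]
force: [-2.5, -6.1, 4.7]
gripper_width: 15.8
gripper_force: 49.9
```

```bash
python3 st.py; python3 flow.py scene15 scene16
```

```text
21.73 pos [495.7 -81.4  88.6] yaw -30.2 F [-2.5 -6.1  4.7] T [-0.906  0.731  0.06 ] w 15.8 q6 109.7 u in tool: -0.592 -0.806
core shift -0.15 0.12 resp 1.05 meandiff 2.48
core end shift 0.59 0.10 resp 1.05 meandiff 0.63
pad edge shift -0.12 0.36 resp 1.02 meandiff 1.32
jaw shift 0.52 0.15 resp 0.98 meandiff 0.50
```

Call:
send_rows(
  targets="-0.0001 -0.0001 0 0 0 0.5 5;-0.0001 -0.0002 0 0 0 1 5;-0.0002 -0.0003 0 0 0 1.5 5;-0.0002 -0.0003 0 0 0 2 5;-0.0003 -0.0004 0 0 0 2.5 5;-0.0004 -0.0005 0 0 0 3 5;-0.0004 -0.0005 0 0 0 3 5;-0.0004 -0.0005 0 0 0 3 5;-0.0004 -0.0005 0 0 0 3 5;-0.0004 -0.0005 0 0 0 3 5",
)

```text
time_s: 22.62
ee_pos: [495.6, -80.9, 88.6]
ee_rot: [180.0, -0.1, -33.2]
force: [-1.6, -5.1, 5.0]
gripper_width: 15.5
gripper_force: 49.9
```

```bash
python3 st.py; python3 flow.py scene16 scene17
```

```text
22.62 pos [495.6 -80.9  88.6] yaw -33.19 F [-1.6 -5.1  5. ] T [-0.94   0.752  0.116] w 15.5 q6 112.7 u in tool: -0.633 -0.774
core shift -0.05 0.14 resp 0.99 meandiff 1.34
core end shift 0.55 0.05 resp 1.02 meandiff 0.45
pad edge shift 0.02 -0.28 resp 0.90 meandiff 1.17
jaw shift 0.53 -0.05 resp 0.99 meandiff 0.49
```

The core's motion dropped by about half in this step (frame difference 1.34, against about 2.5 while rolling and 0.58 at rest). So the pinch began near the middle of the step. I'll confirm with another 3°.

Call:
send_rows(
  targets="-0.0001 -0.0001 0 0 0 0.5 5;-0.0001 -0.0002 0 0 0 1 5;-0.0002 -0.0002 0 0 0 1.5 5;-0.0003 -0.0003 0 0 0 2 5;-0.0003 -0.0004 0 0 0 2.5 5;-0.0004 -0.0005 0 0 0 3 5;-0.0004 -0.0005 0 0 0 3 5;-0.0004 -0.0005 0 0 0 3 5;-0.0004 -0.0005 0 0 0 3 5;-0.0004 -0.0005 0 0 0 3 5",
)

```text
time_s: 23.5
ee_pos: [495.6, -80.3, 88.6]
ee_rot: [180.0, -0.1, -36.2]
force: [-2.9, -4.4, 4.2]
gripper_width: 15.7
gripper_force: 49.9
```

```bash
python3 st.py; python3 flow.py scene17 scene18
```

```text
23.5 pos [495.6 -80.3  88.6] yaw -36.18 F [-2.9 -4.4  4.2] T [-0.895  0.77   0.182] w 15.7 q6 115.8 u in tool: -0.673 -0.740
core shift -0.04 -0.04 resp 1.02 meandiff 0.78
core end shift 0.40 0.04 resp 0.96 meandiff 0.35
pad edge shift -0.29 0.44 resp 0.93 meandiff 1.08
jaw shift 0.43 0.05 resp 1.02 meandiff 0.47
```

The core now stands still while the torque rises, so it is pinched at about 6 N. Another 4.5° should bring it to about 11–12 N.

Call:
send_rows(
  targets="-0.0001 -0.0001 0 0 0 0.5 5;-0.0001 -0.0002 0 0 0 1 5;-0.0002 -0.0002 0 0 0 1.5 5;-0.0003 -0.0003 0 0 0 2 5;-0.0004 -0.0004 0 0 0 2.5 5;-0.0004 -0.0005 0 0 0 3 5;-0.0005 -0.0006 0 0 0 3.75 5;-0.0006 -0.0007 0 0 0 4.5 5;-0.0006 -0.0007 0 0 0 4.5 5;-0.0006 -0.0007 0 0 0 4.5 5;-0.0006 -0.0007 0 0 0 4.5 5;-0.0006 -0.0007 0 0 0 4.5 5",
)

```text
time_s: 24.55
ee_pos: [495.4, -79.3, 88.6]
ee_rot: [180.0, -0.1, -40.7]
force: [-2.9, -6.1, 4.4]
gripper_width: 15.6
gripper_force: 49.9
```

```bash
python3 st.py; python3 flow.py scene18 scene19
```

```text
24.55 pos [495.4 -79.3  88.6] yaw -40.68 F [-2.9 -6.1  4.4] T [-0.898  0.775  0.167] w 15.6 q6 120.4 u in tool: -0.729 -0.685
core shift -0.03 -0.02 resp 0.98 meandiff 0.82
core end shift 0.60 -0.05 resp 0.95 meandiff 0.42
pad edge shift 0.01 -0.79 resp 0.94 meandiff 1.36
jaw shift 0.54 0.06 resp 1.00 meandiff 0.51
```

Call:
send_rows(
  targets="0 0 0 0 0 0 5;0 0 0 0 0 0 5;0 0 0 0 0 0 5;0 0 0 0 0 0 5;0 0 0 0 0 0 5;0 0 0 0 0 0 5",
)

```text
time_s: 25.1
ee_pos: [495.4, -79.4, 88.6]
ee_rot: [180.0, -0.1, -40.7]
force: [-2.5, -5.4, 5.0]
gripper_width: 15.8
gripper_force: 49.9
```

```bash
python3 st.py
python3 - <<'E'
from workcell import env,eyes
import numpy as np
t=[]
for i in range(12): eyes.grab_frame("scene"); t.append(env.state()["torque"][2])
print(np.round(t,3),np.mean(t))
E
python3 flow.py scene17 scene20
```

```text
25.1 pos [495.4 -79.4  88.6] yaw -40.68 F [-2.5 -5.4  5. ] T [-0.918  0.739  0.162] w 15.8 q6 120.4 u in tool: -0.729 -0.685
[0.169 0.159 0.182 0.169 0.166 0.17  0.188 0.196 0.18  0.15  0.23  0.163] 0.1768152068198013
core shift -0.01 -0.01 resp 1.00 meandiff 1.09
core end shift 0.57 -0.23 resp 0.95 meandiff 0.33
pad edge shift 0.04 -0.31 resp 0.93 meandiff 1.85
jaw shift 0.43 0.01 resp 1.02 meandiff 0.50
```

Call:
send_rows(
  targets="-0.0001 -0.0001 0 0 0 0.5 5;-0.0001 -0.0001 0 0 0 1 5;-0.0002 -0.0002 0 0 0 1.5 5;-0.0002 -0.0002 0 0 0 1.75 5;-0.0002 -0.0002 0 0 0 1.75 5;-0.0002 -0.0002 0 0 0 1.75 5;-0.0002 -0.0002 0 0 0 1.75 5;-0.0002 -0.0002 0 0 0 1.75 5",
)

```text
time_s: 26.42
ee_pos: [495.4, -79.0, 88.6]
ee_rot: [180.0, -0.1, -42.4]
force: [-3.2, -5.9, 5.1]
gripper_width: 15.8
gripper_force: 49.9
```

```bash
python3 st.py
python3 - <<'E'
from workcell import env,eyes
import numpy as np
t=[]
for i in range(12): eyes.grab_frame("scene"); t.append(env.state()["torque"][2])
print(np.round(t,3),np.mean(t))
E
python3 flow.py scene20 scene21
```

```text
26.42 pos [495.4 -79.   88.6] yaw -42.4 F [-3.2 -5.9  5.1] T [-0.878  0.775  0.314] w 15.8 q6 122.2 u in tool: -0.749 -0.663
[0.298 0.302 0.363 0.306 0.264 0.289 0.329 0.282 0.333 0.357 0.326 0.259] 0.30896706345317465
core shift 0.03 0.14 resp 1.02 meandiff 0.60
core end shift 0.52 0.15 resp 1.02 meandiff 0.42
pad edge shift 0.12 0.32 resp 0.96 meandiff 0.84
jaw shift 0.57 0.02 resp 1.00 meandiff 0.47
```

The torque is about 0.2 N m above the baseline and the turn is about 11° past contact. Together that puts the load at about 13 N, so I'll release and lift away.

Call:
send_rows(
  targets="0 0 0 0 0 0 20;0 0 0 0 0 0 30;0 0 0 0 0 0 36;0 0 0 0 0 0 36;0 0 0 0 0 0 36;0 0 -0.005 0 0 0 36;0 0 -0.015 0 0 0 36;0 0 -0.03 0 0 0 36;0 0 -0.055 0 0 0 36;0 0 -0.085 0 0 0 36;0 0 -0.12 0 0 0 36;0 0 -0.12 0 0 0 36",
)

```text
time_s: 28.07
ee_pos: [499.2, -78.8, 216.1]
ee_rot: [-179.5, -0.7, -42.6]
force: [1.0, -0.3, 0.3]
gripper_width: 32.6
gripper_force: 0.0
```

```bash
python3 st.py; python3 flow.py scene21 scene22
python3 - <<'E'
from h import *
go([494,-190,250],-40)
E
```

```text
28.07 pos [499.2 -78.8 216.1] yaw -42.63 F [ 1.  -0.3  0.3] T [0.025 0.079 0.017] w 32.6 q6 122.3 u in tool: -0.752 -0.660
core shift 0.02 -0.11 resp 0.99 meandiff 1.07
core end shift 0.65 -0.05 resp 1.03 meandiff 0.42
pad edge shift 0.05 0.12 resp 0.94 meandiff 1.13
jaw shift 0.41 0.02 resp 1.00 meandiff 1.14
28.12 [497.6 -78.5 213.1] [-179.7   -0.5  -42.6] F [-0.2  0.5 -0.7] w 32.7
shift [ 0.0731  0.0843 -0.0368] turn [-0.3 -0.5 -2.6]
```

Call:
send_rows(
  targets="0.0731 0.0843 -0.037 0 0 -80 36;0.0731 0.0843 -0.037 0 0 -80 36;0.0731 0.0843 -0.037 0 0 -80 36;0.0731 0.0843 -0.037 0 0 -80 36;0.0731 0.0843 -0.037 0 0 -80 36;0.0731 0.0843 -0.037 0 0 -80 36;0.0731 0.0843 -0.037 0 0 -80 36;0.0731 0.0843 -0.037 0 0 -80 36;0.0731 0.0843 -0.037 0 0 -80 36;0.0731 0.0843 -0.037 0 0 -80 36;0.0731 0.0843 -0.037 0 0 -80 36;0.0731 0.0843 -0.037 0 0 -80 36",
)

```text
time_s: 29.12
ee_pos: [491.2, -189.4, 244.7]
ee_rot: [-179.9, 0.0, 37.7]
force: [-0.1, -0.4, 0.1]
gripper_width: 32.9
gripper_force: 0.0
```

Call:
send_rows(
  targets="0 0 0 0 0 -58 36;0 0 0 0 0 -58 36;0 0 0 0 0 -58 36;0 0 0 0 0 -58 36;0 0 0 0 0 -58 36;0 0 0 0 0 -58 36;0 0 0 0 0 -58 36;0 0 0 0 0 -58 36;0 0 0 0 0 -58 36;0 0 0 0 0 -58 36",
)

```text
time_s: 29.95
ee_pos: [491.4, -189.5, 244.9]
ee_rot: [-179.9, -0.0, 95.2]
force: [-0.1, 0.7, -0.4]
gripper_width: 32.7
gripper_force: 0.0
```

```bash
python3 st.py
python3 - <<'E'
from h import *
f=grab("wrist","w23"); im=f["image"]
P=proj(f,[[497,-78,113]])[0].astype(int); print("knob expected px",P)
x0,y0=max(P[0]-60,0),max(P[1]-60,0); g=im[y0:y0+120,x0:x0+120].max(2)
blk=(g<60).astype(np.uint8); n,l,s,c=cv2.connectedComponentsWithStats(cv2.morphologyEx(blk,cv2.MORPH_CLOSE,np.ones((9,9)))); k=1+s[1:,4].argmax(); print("black",s[k]+[x0,y0,0,0,0],c[k]+[x0,y0])
hull=np.zeros_like(blk); cs,_=cv2.findContours((l==k).astype(np.uint8),0,2); cv2.fillConvexPoly(hull,cv2.convexHull(max(cs,key=cv2.contourArea)),1)
m=((g>130)&(hull>0)).astype(np.uint8); n,l,s,c=cv2.connectedComponentsWithStats(m)
for i in range(1,n):
    if 15<s[i,4]<200:
        pts=np.argwhere(l==i)[:,::-1]+[x0,y0]; q=plane(f,pts,113)[:,:2]; _,_,vt=np.linalg.svd(q-q.mean(0)); print(s[i],q.mean(0).round(1),"line yaw",np.degrees(np.arctan2(vt[0,1],vt[0,0])).round(1))
E
```

```text
29.95 pos [ 491.4 -189.5  244.9] yaw 95.22 F [-0.1  0.7 -0.4] T [-0.084  0.054 -0.039] w 32.7 q6 -27.6 u in tool: 1.000 -0.015
knob expected px [343  74]
black [ 300   28   78   91 4529] [334.95032016  71.2501656 ]
[ 67  70  16  19 118] [507.8 -88.5] line yaw -42.8
```

The knob mark reads −42.8°, which matches where I left it at −42.4°. The core is unmoved and the arm is clear.

```bash
python3 -c "
from workcell import env
print(env.job_done())"
```

```text
the job is handed in; nothing more can be done
None
```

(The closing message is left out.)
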